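# Stroke the window-ledge air grille shut

### The arm

A 7-joint arm with a two-finger parallel gripper is mounted at the origin on the work surface. World frame = base frame: x ahead of the robot, y to its left, z up, the work surface at z = 0. Lengths are in mm, angles in rad, forces in N, time in s.
With the tool pointing down it reaches from about 400 to 875 mm from the base axis. Payload 6.5 kg.
Tool frame: the origin (TCP) lies at the very end of the fingers, on their centre line; the grasp point (between the pads) lies 19 mm behind it; z points along the fingers, x is the direction in which the jaws open and shut, and the axes are right-handed (so a half turn about z gives the same grasp; the last joint's range is limited). The gripper opens to 88 mm and grips with 3 to 60 N. Pads are 18 mm wide; open, the fingers measure 123 mm over their backs; the gripper's body (75 mm by 187 mm) begins 45 mm behind the grasp point.
Start: joints at [-1.31, 0.536, -0.004, 1.538, 0.003, 1.067, -0.071], TCP at [208.655, 615.592, 203.216] pointing down, gripper open.
Joint ranges: [-2.7, 2.7], [-0.37, 2.16], [-1.27, 1.26], [0.24, 2.4], [-1.31, 4.45], [0.19, 1.91], [-2.76, 2.76]. Speed limits (rad/s): [2.39, 2.39, 3.14, 3.14, 3.14, 3.14, 3.14].

### API

Orientations are given as a rotation vector (axis times angle).
In Python, from rig import arm, viewer gives the robot as it stands. Calls block until the motion is done:
- arm.movep(position, orientation): joint-space move of the TCP to a pose.
- arm.servo_line(position, rotation=None, max_speed=150): straight line of the TCP; rotation=None keeps the orientation; max_speed is the mean speed in mm/s.
- arm.move_joints(angles): joint-space move.
- arm.ungrasp() and arm.grasp(): open the fingers fully, or close them until they stop; the grip force is fixed at half the most.
- arm.wait(seconds).
- arm.ik(position, orientation): joint angles nearest the present ones, or None.
- viewer.capture(name): name is "scene" or "top" or "wrist"; returns a dict with "img" (420x560x3 uint8, blue, green, red), "z_map" (420x560 float32, mm along the optical axis (not along the pixel's ray), 0 where there is no reading), "camera_matrix" (3x3 intrinsics, pixels), "rvec" (rotation vector, rad) and "tvec" (3), from world to camera coordinates, as OpenCV has them; the wrist camera has in their place "tool_from_camera" (4x4, takes a point from camera to tool coordinates, whose origin is the TCP and whose axes are the tool frame's). Camera axes: x right, y down, z forward; pixel columns grow to the right and rows downward; lengths in mm; the calibration is good to about 2 mm. A picture is of the moment at which its call begins: read the wrist's pose just before it.
A pose or a line that the arm cannot do raises arm.Unreachable and nothing moves.
- arm.close_job(): hands the job in, once; it reports no verdict.
Readings, each from a call of its own:
- arm.read_clock(): time.
- arm.read_joints(): joint angles.
- arm.read_joint_velocities(): joint speeds.
- arm.read_tau(): joint torques, N m.
- arm.read_tool_pos(): TCP position.
- arm.read_tcp_rot(): TCP orientation.
- arm.read_ft_force(): force on the tool from outside, world axes, zero at the start.
- arm.read_wrist_torque(): the same for the moment, N m.
- arm.read_gripper_width(): finger opening in mm.
Only numpy, scipy, OpenCV 4.12 (cv2) and the standard library are available. Lean on these libraries where they do the work, as an engineer would, in place of code of your own. Each camera call takes 0.05 s, during which the arm holds its last target.

### The job

The warm air from the aluminium grille in the window ledge is drying out the herbs: close it. Run your fingertips gently along the row of upstanding blades from one end to the other, in the direction in which the blades lean, so that they fold down and the whole row finishes lying flat, then take the hand away. Do not press hard on the thin blades, and leave the pots, mister and dibber on the ledge undisturbed.

Things in the scene. Friction and masses are not known exactly. Their poses are not given: they have to be found in the camera images.
- ledge: fixed white-painted pine window ledge, a long box 280 mm deep (x) x 1080 mm long (y), its top face 75 to 107 mm above the bench; origin 75 mm below its top face, under the centre of the ledge, which is also the centre of the grille. The ledge is placed differently each time (shifted, turned a little, higher or lower).
- grille: plain aluminium air grille fixed on the ledge: flange frame 166 (x) x 226 (y) x 3 mm, opening 110 x 170 mm with a row of six thin blades. Origin at its centre on the ledge's top face; x along the blades' length, y along the row (row_start at +y, row_end at -y), z up. Blades 106 mm long, 27.5 wide, 2.5 thick, hinge lines at y = 81.5, 53.5, 25.5, -2.5, -30.5, -58.5 mm, z = 2 mm.
- row_start (a point): point on the flange's top face at the +y end of the row, on the row's centre line, 99 mm from the grille's centre and in the middle of the 28 mm wide flange bar just before the first blade; a clear place to set the fingertips down. A fingertip moved from here towards -y, lightly on or just above flange-top level, folds each blade down; passing h above that level it leaves a blade about asin(h / 25 mm) open.
- row_end (a point): point at flange-top level on the row's centre line at the -y end, 84 mm from the grille's centre: where the free edge of the last blade lies when it is shut; the 28 mm wide flange bar begins 1 mm beyond it. Axes as the grille's.
- blade1 (a joint): angle (rad) of the first (at the row_start end, +y) blade: 0 = shut, flat, its top level with the flange top; 1.57 = upright; open stop 1.75. Starts 0.7 to 1.3. Hinged near its +y edge; the free edge, 25 mm from the hinge, stands up when open and folds down towards -y. Light hinge friction (about 0.01 N m) holds it at any angle; pushed towards +y it meets the open stop.
- blade2 (a joint): angle (rad) of the second blade: 0 = shut, flat, its top level with the flange top; 1.57 = upright; open stop 1.75. Starts 0.7 to 1.3. Hinged near its +y edge; the free edge, 25 mm from the hinge, stands up when open and folds down towards -y. Light hinge friction (about 0.01 N m) holds it at any angle; pushed towards +y it meets the open stop.
- blade3 (a joint): angle (rad) of the third blade: 0 = shut, flat, its top level with the flange top; 1.57 = upright; open stop 1.75. Starts 0.7 to 1.3. Hinged near its +y edge; the free edge, 25 mm from the hinge, stands up when open and folds down towards -y. Light hinge friction (about 0.01 N m) holds it at any angle; pushed towards +y it meets the open stop.
- blade4 (a joint): angle (rad) of the fourth blade: 0 = shut, flat, its top level with the flange top; 1.57 = upright; open stop 1.75. Starts 0.7 to 1.3. Hinged near its +y edge; the free edge, 25 mm from the hinge, stands up when open and folds down towards -y. Light hinge friction (about 0.01 N m) holds it at any angle; pushed towards +y it meets the open stop.
- blade5 (a joint): angle (rad) of the fifth blade: 0 = shut, flat, its top level with the flange top; 1.57 = upright; open stop 1.75. Starts 0.7 to 1.3. Hinged near its +y edge; the free edge, 25 mm from the hinge, stands up when open and folds down towards -y. Light hinge friction (about 0.01 N m) holds it at any angle; pushed towards +y it meets the open stop.
- blade6 (a joint): angle (rad) of the sixth and last (at the row_end end, -y) blade: 0 = shut, flat, its top level with the flange top; 1.57 = upright; open stop 1.75. Starts 0.7 to 1.3. Hinged near its +y edge; the free edge, 25 mm from the hinge, stands up when open and folds down towards -y. Light hinge friction (about 0.01 N m) holds it at any angle; pushed towards +y it meets the open stop.
- pot_wide: bystander: terracotta pot 112 mm wide, 95 mm high (with a bushy herb to about 165 mm) standing loose on the ledge; origin at the centre of its underside. Leave alone.
- pot_narrow: bystander: terracotta pot 90 mm wide, 100 mm high (with a spiky herb to about 200 mm) standing loose on the ledge; origin at the centre of its underside. Leave alone.
- mister: bystander: stainless steel plant mister, 72 mm diameter, 166 mm high with a black pump head, standing loose on the ledge; origin at the centre of its underside. Leave alone.
- dibber: bystander: wooden T-handled dibber lying loose across the ledge beyond the row's end, 175 mm long (x, steel tip to +x), cross handle 84 mm (y), 22 mm thick; origin on its underside near the middle of the shaft. Leave alone.

How it is judged (in metres and radians):
On the way, in this order (a step that is already met when the one before it is completed fails the run):
1. the first blade, at the row's start, has been folded flat (value of joint blade1 below 0.2 rad), for 0.05 s.
2. the fingertips have come along to the far end of the row with all six blades folded flat (value of joint each of blade1, blade2, blade3, blade4, blade5, blade6 below 0.2 rad and distance between the grasp point and row_end below 0.07 m), for 0.05 s.
At the end, for the whole second after the job is handed in: All six blades lie flat (each less than 0.2 rad, about 11 degrees, from shut) and still, and the pots, mister and dibber are within 15 mm of where they stood (value of joint each of blade1, blade2, blade3, blade4, blade5, blade6 below 0.2 rad and velocity of joint blade1 between -0.05 and 0.05 rad/s and velocity of joint blade2 between -0.05 and 0.05 rad/s and velocity of joint blade3 between -0.05 and 0.05 rad/s and velocity of joint blade4 between -0.05 and 0.05 rad/s and velocity of joint blade5 between -0.05 and 0.05 rad/s and velocity of joint blade6 between -0.05 and 0.05 rad/s and distance of each of pot_wide, pot_narrow, mister, dibber from where it was at the start of the episode below 0.015 m); the robot touches nothing.
It fails at once if the fingers or hand press or knock on the grille with more than 60 N (contact force between any of the fingers, the arm and grille above 60 N).
It fails at once if the wider herb pot is shoved, lifted or carried (more than 15 mm) (distance of pot_wide from where it was at the start of the episode above 0.015 m).
It fails at once if the narrower herb pot is shoved, lifted or carried (more than 15 mm) (distance of pot_narrow from where it was at the start of the episode above 0.015 m).
It fails at once if the plant mister is shoved, lifted or carried (more than 15 mm) (distance of mister from where it was at the start of the episode above 0.015 m).
It fails at once if the dibber is shoved, lifted or carried (more than 15 mm) (distance of dibber from where it was at the start of the episode above 0.015 m).
It also fails if it takes over 40 s, if anything falls off the work surface, if the arm or the gripper's body presses on something with over 40 N, if the wrist force passes 120 N, or if a joint passes its speed limit or range.

## Working session

There is one attempt and no reset: what is moved stays moved. The work goes in short steps, each a Python script; the robot and the scene stay as the last script left them, time stands still between calls to the robot, and variables do not carry over. Pictures are saved under pics/ and viewed, and the job is handed in when it is done.

```bash
ls; mkdir -p pics
python3 - <<'E'
from rig import arm, viewer
import cv2,numpy as np
for n in ("scene","top","wrist"):
    d=viewer.capture(n); cv2.imwrite(f"pics/{n}0.png",d["img"]); np.savez(f"{n}0.npz",**d)
print(arm.read_clock(),arm.read_tool_pos(),arm.read_tcp_rot(),arm.read_gripper_width(),arm.read_ft_force())
E
```

```text
pics
0.15 [208.48821237 615.12675165 202.54736214] [ 2.55250871e+00  1.83009030e+00 -1.56000301e-03] 88.20287219025985 [ 0.36902181  0.58960466 -0.07313159]
```

View pics/scene0.png

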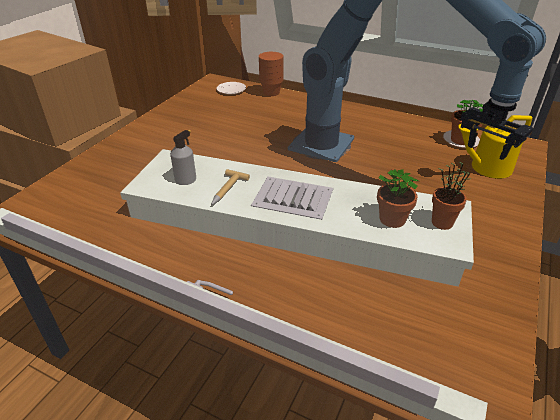

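View pics/top0.png

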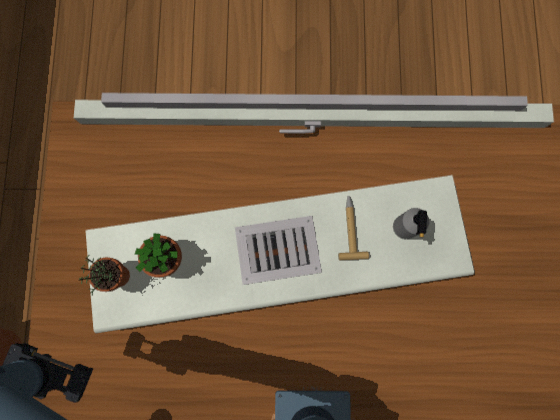

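View pics/wrist0.png

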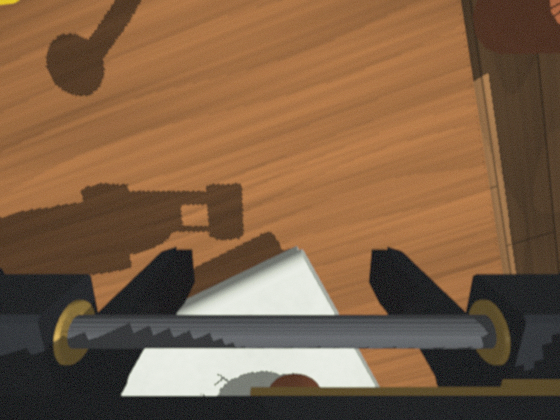

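The top view shows +x up and +y to the left. The grille is at about (278,250), with the pots to its left, and the dibber (352,230) and mister (411,224) to its right. I'll enlarge it to pick the corners.

Run:
```python
import cv2
im=cv2.imread("pics/top0.png")[205:295,225:385]
cv2.imwrite("pics/topc.png",cv2.resize(im,None,fx=5,fy=5,interpolation=cv2.INTER_CUBIC))
```

```text
(no output)
```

View pics/topc.png

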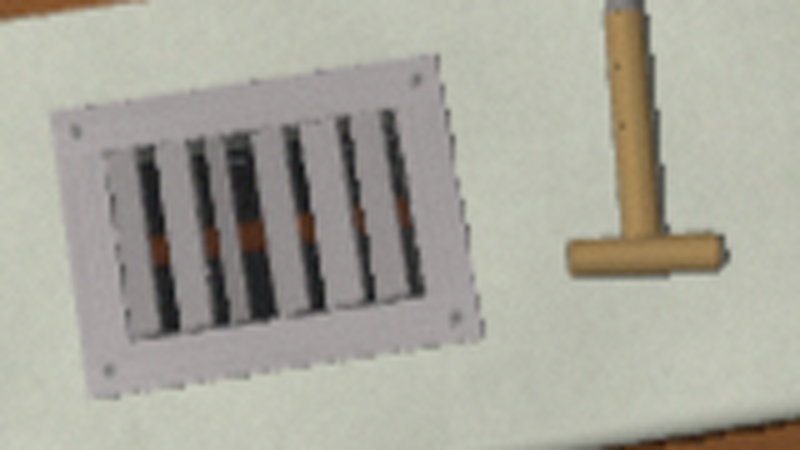

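Flange corners in the crop: (52,112), (437,55), (483,340) and (92,398). The dibber's handle starts at about crop (567,257), roughly 85 px (about 48 mm) past the flange.

```bash
cat > h.py <<'E'
import numpy as np,cv2
def cloud(d):
    K=d["camera_matrix"];R=cv2.Rodrigues(d["rvec"])[0];t=np.ravel(d["tvec"])
    z=d["z_map"];v,u=np.mgrid[:z.shape[0],:z.shape[1]]
    c=np.stack([(u-K[0,2])/K[0,0]*z,(v-K[1,2])/K[1,1]*z,z],-1)
    return (c-t)@R
def rayplane(d,uv,n,c):  # n.p=c
    K=d["camera_matrix"];R=cv2.Rodrigues(d["rvec"])[0];t=np.ravel(d["tvec"])
    o=-R.T@t; r=R.T@np.array([(uv[0]-K[0,2])/K[0,0],(uv[1]-K[1,2])/K[1,1],1])
    return o+r*(c-n@o)/(n@r)
E
python3 - <<'E'
from h import *
d=np.load("top0.npz"); P=cloud(d)
px=np.array([(52,112),(437,55),(483,340),(92,398)])/5+[225,205]-0.4
# ledge patches
m=np.zeros(P.shape[:2],bool)
for (a,b,c,e) in [(215,232,225,270),(325,338,200,270),(190,228,222,300)]: m[c:e,a:b]=1
Q=P[m&(d["z_map"]>0)]; print("ledge z",np.median(Q[:,2]),Q[:,2].std())
A=np.c_[Q[:,:2],np.ones(len(Q))]; print(np.linalg.lstsq(A,Q[:,2],rcond=None)[0])
zt=np.median(Q[:,2])
fl=P[270:280,262:300]; print("flange z",np.median(P[275:280,250:300,2]),np.median(P[225:229,260:300,2]))
n=np.array([0,0,1.])
W=np.array([rayplane(d,p,n,zt+3) for p in px]); print(W.round(1))
for i in range(4): print(np.linalg.norm(W[i]-W[(i+1)%4]))
c=W.mean(0)
y=(W[0]+W[3]-W[1]-W[2])[:2]; x=(W[0]+W[1]-W[2]-W[3])[:2]
print(c, "yaw",np.arctan2(-y[0],y[1]),np.arctan2(x[1],x[0]))
s=np.load("scene0.npz");S=cloud(s)
print("scene ledge z", np.median(S[195:205,350:365,2][s["z_map"][195:205,350:365]>0]))
# blade heights
g=P[225:275,243:315]; print(np.sort(g[...,2].ravel())[-100::12])
E
```

```text
ledge z 100.40916078574212 2.481261728602268
[1.88821193e-03 4.09515760e-04 9.93966549e+01]
flange z 102.64939053281142 103.4324019621684
[[576.3 228.  103.4]
 [611.6   6.4 103.4]
 [448.1 -19.1 103.4]
 [413.5 201.2 103.4]]
224.41073327227392
165.56767477871696
222.98222530567648
165.0107936962058
[512.36794733 104.12927597 103.40916079] yaw 0.1569470413138366 0.15926454733189147
scene ledge z 99.85462450223937
[ 123.60177415  123.98374801  124.36289522  124.9257097   125.57064103
  125.97423843  126.95758109  128.09860055 1352.2609769 ]
```

Grille centre is about (512,104), yaw 0.158 rad, flange top about z 103. I'll raise the arm clear of the pots, close the fingers, and go above row_start with the jaw axis across the row.

```bash
cat >> h.py <<'E'
C=np.array([512.4,104.1]); yaw=0.158
xh=np.array([np.cos(yaw),np.sin(yaw)]); yh=np.array([-np.sin(yaw),np.cos(yaw)])
ROT=np.pi*np.array([np.cos(yaw/2),np.sin(yaw/2),0])
def gp(x,y,z): return np.r_[C+x*xh+y*yh,z]
E
python3 - <<'E'
from rig import arm, viewer
from h import *
p=arm.read_tool_pos()
for z in (450,420,390,360):
    if arm.ik([p[0],p[1],z],arm.read_tcp_rot()) is not None and arm.ik(gp(0,99,z),ROT) is not None: break
print(z)
arm.servo_line([p[0],p[1],z],max_speed=200)
arm.grasp()
arm.movep(gp(0,99,z),ROT)
print(arm.read_clock(),arm.read_tool_pos(),arm.read_gripper_width(),arm.read_joints(),arm.read_ft_force())
arm.servo_line(gp(0,99,200),ROT,max_speed=150)
print(arm.read_clock(),arm.read_tool_pos(),gp(0,99,200),arm.read_tcp_rot(),ROT,arm.read_ft_force())
for n in ("scene","top","wrist"):
    d=viewer.capture(n); cv2.imwrite(f"pics/{n}1.png",d["img"]); np.savez(f"{n}1.npz",**d)
E
```

```text
450
4.6667 [496.33342689 203.67151251 449.75714697] 0.6707396296831688 [-0.84684406  0.17944343  0.45232828  1.4834623  -0.07861133  1.49699476
 -0.233684  ] [-0.27429909  0.53177973 -0.57914882]
6.4833 [497.28808431 202.08834303 200.66960641] [496.82299996 201.86685057 200.        ] [-3.13120312e+00 -2.47909387e-01 -1.81733108e-03] [3.13179441 0.24792775 0.        ] [-0.07037726 -0.71578076 -0.5784619 ]
```

View pics/wrist1.png

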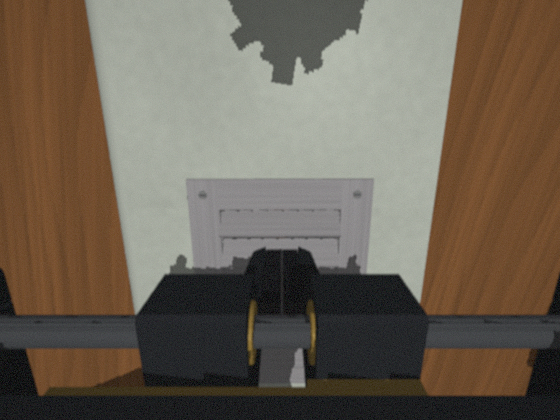

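View pics/scene1.png

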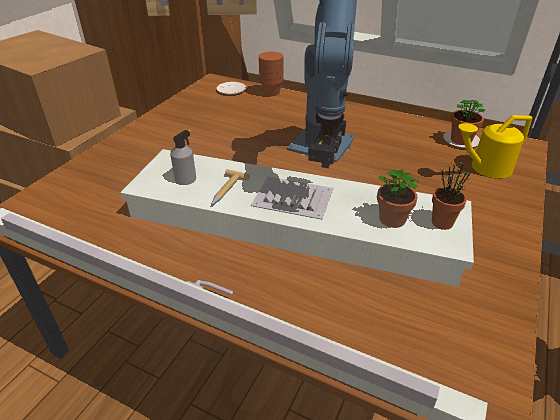

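Run:
```python
from h import *
d=np.load("wrist1.npz");T=d["tool_from_camera"];K=d["camera_matrix"]
R=cv2.Rodrigues(np.array([-3.13120312e+00,-2.47909387e-01,-1.81733108e-03]))[0];t=np.array([497.288,202.088,200.67])
def pr(p):
    c=np.linalg.inv(T)@np.r_[R.T@(p-t),1]; return (K@c[:3]/c[2])[:2].round(1)
for nm,x,y,z in [("+x+y",83,113,103),("-x+y",-83,113,103),("start",0,99,103),("hinge1",0,81.5,102)]: print(nm,pr(gp(x,y,z)))
print("tip",pr(t))
z=d["z_map"]
# flange z from wrist depth at bar px
for u,v in [(200,240),(365,240),(290,188),(290,204),(150,250)]:
    zz=z[v,u]; c=np.array([(u-K[0,2])/K[0,0]*zz,(v-K[1,2])/K[1,1]*zz,zz,1]); print(u,v,(R@(T@c)[:3]+t).round(1))
```

```text
+x+y [376.1 181.6]
-x+y [187.4 181.7]
start [281.7 197. ]
hinge1 [281.8 215.2]
tip [282.8 240. ]
200 240 [428.2 148.9 102.8]
365 240 [580.1 172.7 102.2]
290 188 [502.8 210.8 101.5]
290 204 [505.3 196.2 101.9]
150 250 [381.5 129.6  99.4]
```

The projected flange corners land within about 3 px of those seen at (187,180) and (373,180), so the fit holds. Next is a guarded touch-down on the bar.

Run:
```python
from rig import arm
from h import *
arm.servo_line(gp(0,99,108),ROT,max_speed=80)
arm.wait(.1); f0=arm.read_ft_force(); print(arm.read_tool_pos(),f0)
z=108
while z>98:
    z-=0.7; arm.servo_line(gp(0,99,z),ROT,max_speed=30)
    f=arm.read_ft_force()-f0
    print(round(z,1),arm.read_tool_pos().round(2),f.round(2))
    if f[2]>3: break
print(arm.read_clock())
```

```text
[497.14586105 202.04124155 108.45784776] [-0.96682872 -0.8076184  -0.11911817]
107.3 [496.87 201.92 107.41] [0.45 1.54 0.33]
106.6 [496.79 201.84 106.56] [0.21 0.1  0.42]
105.9 [496.76 201.91 105.83] [ 1.36  0.74 -0.1 ]
105.2 [496.76 201.84 105.14] [ 0.23 -0.36 -0.47]
104.5 [496.8  201.87 104.46] [ 0.22  0.2  -0.13]
103.8 [496.78 201.85 103.75] [1.02 1.63 0.21]
103.1 [496.79 201.85 103.04] [ 1.89  0.69 -0.92]
102.4 [496.76 201.88 102.35] [ 0.98 -0.48 -0.35]
101.7 [496.82 201.87 101.68] [ 1.65  0.72 -0.67]
101.0 [496.81 201.84 100.98] [0.98 0.61 0.41]
100.3 [496.74 201.87 100.23] [ 1.14  1.09 -0.3 ]
99.6 [496.79 201.88  99.56] [ 0.72  1.13 -0.12]
98.9 [496.8  201.84  98.86] [1.29 0.83 1.09]
98.2 [496.81 201.85  98.17] [0.96 1.31 0.32]
97.5 [496.77 201.84  97.43] [0.48 2.25 1.12]
11.7833
```

No contact at 97.5, which is below my depth estimate. Looking before going on.

Run:
```python
from rig import arm, viewer
from h import *
print(arm.read_tool_pos(),arm.read_tcp_rot(),arm.read_gripper_width(),arm.read_ft_force(),arm.read_joints())
ims=[]
for n in ("scene","wrist"):
    d=viewer.capture(n); cv2.imwrite(f"pics/{n}2.png",d["img"]); np.savez(f"{n}2.npz",**d)
im=cv2.imread("pics/scene2.png")[130:230,230:370]
cv2.imwrite("pics/scene2c.png",cv2.resize(im,None,fx=5,fy=5,interpolation=cv2.INTER_CUBIC))
```

```text
[496.77490426 201.84156431  97.43020534] [ 3.13170768e+00  2.47979904e-01 -1.84919190e-04] 0.4077709587467722 [-0.49167394  1.44083675  0.99795498] [-0.74671691  0.51118861  0.3576326   1.93942728 -0.25810996  0.73524997
 -0.08023071]
```

View pics/scene2c.png

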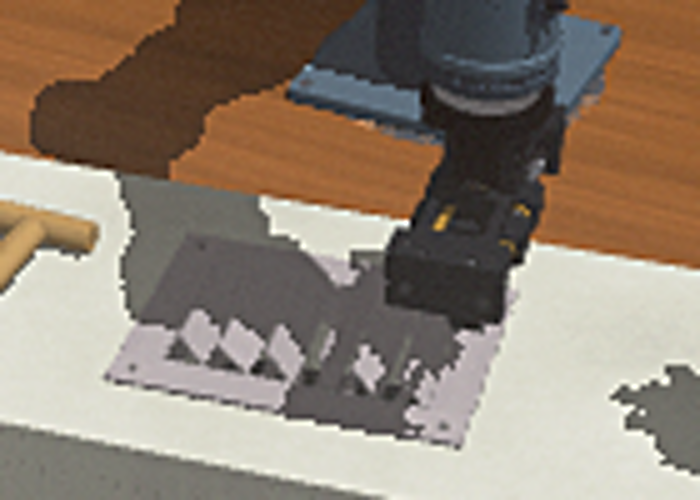

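View pics/wrist2.png

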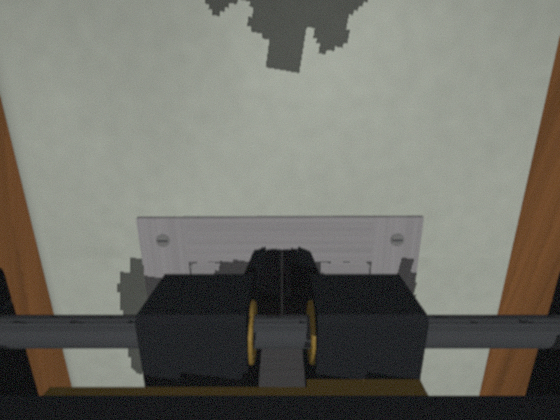

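Run:
```python
from h import *
for k,pos,rv in [(1,[497.288,202.088,200.67],[-3.13120312e+00,-2.47909387e-01,-1.81733108e-03]),(2,[496.775,201.842,97.43],[3.13170768e+00,2.47979904e-01,-1.84919190e-04])]:
    d=np.load(f"wrist{k}.npz");T=d["tool_from_camera"];K=d["camera_matrix"];z=d["z_map"]
    R=cv2.Rodrigues(np.array(rv))[0]
    if k==2: print(T.round(2))
    for u,v in [(270,246),(270,250),(270,253),(270,256),(270,260),(270,265),(270,270),(295,256),(200,240),(365,240),(300,225),(270,240)]:
        zz=z[v,u]; c=np.array([(u-K[0,2])/K[0,0]*zz,(v-K[1,2])/K[1,1]*zz,zz,1]);q=(T@c)[:3]; print(k,u,v,"tool",q.round(1),"world",(R@q+pos).round(1))
```

```text
1 270 246 tool [-11.5  46.4  94.6] world [493.3 154.6 106.1]
1 270 250 tool [ -6.4 -10.3 -36.4] world [489.3 211.2 237.1]
1 270 253 tool [ -6.3 -10.4 -39.9] world [489.4 211.3 240.6]
1 270 256 tool [ -6.2 -10.3 -43. ] world [489.5 211.3 243.7]
1 270 260 tool [ -6.  -10.3 -47.1] world [489.7 211.2 247.7]
1 270 265 tool [ -5.9 -10.2 -51.9] world [489.8 211.2 252.6]
1 270 270 tool [ -5.7 -10.2 -56.5] world [490.  211.3 257.1]
1 295 256 tool [  5.5 -10.7 -43.9] world [501.  213.5 244.5]
1 200 240 tool [-76.7  41.7  97.8] world [428.2 148.9 102.8]
1 365 240 tool [77.  42.1 98.6] world [580.1 172.7 102.2]
1 300 225 tool [15.5 22.9 87.2] world [516.3 181.9 113.5]
1 270 240 tool [-11.6  42.5  99.5] world [492.6 158.4 101.1]
[[   1.     -0.     -0.     -0.72]
 [   0.      0.96    0.29  -77.38]
 [   0.     -0.29    0.96 -181.14]
 [   0.      0.      0.      1.  ]]
2 270 246 tool [-7.6  1.7 -4.8] world [489.5 198.9 102.3]
2 270 250 tool [ -6.4 -10.4 -36.7] world [488.8 211.2 134.2]
2 270 253 tool [ -6.3  -9.9 -39. ] world [489.  210.7 136.5]
2 270 256 tool [ -6.2 -10.5 -43.4] world [489.  211.2 140.8]
2 270 260 tool [ -6.  -10.2 -47. ] world [489.2 211.  144.5]
2 270 265 tool [ -5.8 -10.8 -53. ] world [489.3 211.6 150.5]
2 270 270 tool [ -5.7 -10.1 -56.3] world [489.5 211.  153.7]
2 295 256 tool [  5.5 -10.2 -42.7] world [500.6 212.7 140.2]
2 200 240 tool [-48.7  -2.2  -5.1] world [448.4 196.4 102.5]
2 365 240 tool [48.3 -2.1 -5. ] world [544.1 211.5 102.4]
2 300 225 tool [  9.9 -11.4  -4.7] world [504.8 214.7 102.1]
2 270 240 tool [-7.6 -1.6 -3.7] world [489.  202.2 101.1]
```

The wrist depth shows bare flange where the fingertips should be. The finger front only reaches tool z of about -36, so the closed fingers may end short of the TCP. Checking that against the scene depth.

Run:
```python
from h import *
d=np.load("scene2.npz");P=cloud(d);z=d["z_map"]
for u in (310,316,322,328):
    print(u,[(v,*P[v,u].round(0).astype(int)) for v in range(168,202,3)])
w=cv2.imread("pics/wrist2.png")[200:300,200:360]
cv2.imwrite("pics/w2c.png",cv2.resize(w,None,fx=5,fy=5,interpolation=cv2.INTER_CUBIC))
```

```text
310 [(168, np.int64(194), np.int64(32), np.int64(-1)), (171, np.int64(218), np.int64(42), np.int64(3)), (174, np.int64(368), np.int64(102), np.int64(97)), (177, np.int64(581), np.int64(188), np.int64(241)), (180, np.int64(591), np.int64(192), np.int64(239)), (183, np.int64(596), np.int64(195), np.int64(233)), (186, np.int64(582), np.int64(190), np.int64(212)), (189, np.int64(586), np.int64(192), np.int64(204)), (192, np.int64(480), np.int64(150), np.int64(110)), (195, np.int64(487), np.int64(154), np.int64(105)), (198, np.int64(497), np.int64(158), np.int64(101)), (201, np.int64(453), np.int64(141), np.int64(53))]
316 [(168, np.int64(528), np.int64(184), np.int64(239)), (171, np.int64(538), np.int64(188), np.int64(237)), (174, np.int64(554), np.int64(195), np.int64(238)), (177, np.int64(571), np.int64(202), np.int64(240)), (180, np.int64(586), np.int64(208), np.int64(241)), (183, np.int64(592), np.int64(211), np.int64(235)), (186, np.int64(591), np.int64(211), np.int64(224)), (189, np.int64(582), np.int64(208), np.int64(207)), (192, np.int64(585), np.int64(210), np.int64(199)), (195,
[... 708 characters left out ...]
3), np.int64(102)), (201, np.int64(497), np.int64(199), np.int64(103))]
328 [(168, np.int64(513), np.int64(215), np.int64(240)), (171, np.int64(520), np.int64(218), np.int64(234)), (174, np.int64(543), np.int64(227), np.int64(241)), (177, np.int64(556), np.int64(232), np.int64(240)), (180, np.int64(567), np.int64(237), np.int64(238)), (183, np.int64(583), np.int64(243), np.int64(239)), (186, np.int64(586), np.int64(245), np.int64(232)), (189, np.int64(579), np.int64(243), np.int64(216)), (192, np.int64(578), np.int64(243), np.int64(205)), (195, np.int64(461), np.int64(205), np.int64(104)), (198, np.int64(476), np.int64(210), np.int64(104)), (201, np.int64(491), np.int64(216), np.int64(105))]
```

View pics/w2c.png

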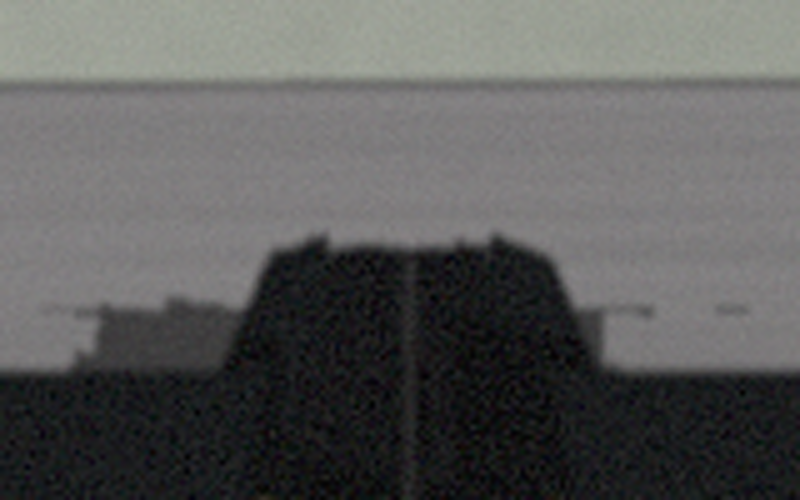

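The scene depth agrees: the fingertips are at world z about 135, some 35 mm above the stated TCP. I'll measure the gripper's outline in the tool frame, open (wrist0) and closed, to check what clears the blades.

Run:
```python
from h import *
for k in (0,2):
    d=np.load(f"wrist{k}.npz");T=d["tool_from_camera"];K=d["camera_matrix"];z=d["z_map"]
    v,u=np.mgrid[:420,:560]
    c=np.stack([(u-K[0,2])/K[0,0]*z,(v-K[1,2])/K[1,1]*z,z],-1)@T[:3,:3].T+T[:3,3]
    for uu in (60,150,180,200,230,255,275,290,310,330,380,400,450):
        col=c[:,uu];i=[r for r in range(200,420) if z[r,uu]>0 and col[r,2]<-15]
        if i: r=i[0];print(k,uu,[(q,*col[q].round(0).astype(int).tolist()) for q in (r,r+3,r+10,r+25,min(r+60,419))])
```

```text
0 60 [(273, -58, -35, -104), (276, -57, -35, -106), (283, -55, -35, -110), (298, -50, -36, -116), (333, -50, -28, -118)]
0 150 [(261, -57, -12, -52), (264, -56, -12, -54), (271, -54, -12, -60), (286, -51, -11, -70), (321, -31, -28, -115)]
0 180 [(249, -49, -10, -35), (252, -48, -10, -39), (259, -46, -10, -46), (274, -44, -7, -55), (309, -107, 128, 115)]
0 200 [(314, -20, -28, -111), (317, -19, -28, -113), (324, -19, -27, -114), (339, -19, -25, -117), (374, -89, 202, 103)]
0 230 [(314, -12, -28, -112), (317, -12, -29, -114), (324, -12, -27, -114), (339, -12, -25, -118), (374, -56, 203, 104)]
0 255 [(314, -6, -27, -111), (317, -6, -28, -113), (324, -6, -27, -115), (339, -6, -23, -115), (374, -28, 202, 104)]
0 275 [(314, -1, -28, -112), (317, -1, -28, -113), (324, -1, -27, -115), (339, -1, -25, -117), (374, -7, 203, 104)]
0 290 [(314, 3, -27, -111), (317, 3, -28, -113), (324, 3, -27, -115), (339, 3, -25, -117), (374, 10, 199, 100)]
0 310 [(314, 8, -28, -112), (317, 8, -28, -113), (324, 8, -27, -114), (339, 7, -25, -118), (374, 32, 203, 104)]
0 330 [(314, 13, -28, -111), (317, 12, -28, -
[... 1226 characters left out ...]
9, -3, -7, -80)]
2 290 [(249, 3, -10, -35), (252, 3, -11, -39), (259, 3, -10, -46), (274, 3, -10, -60), (309, 2, -7, -79)]
2 310 [(251, 13, -11, -40), (254, 12, -12, -45), (261, 12, -12, -51), (276, 7, -34, -105), (311, 6, -30, -114)]
2 330 [(273, 12, -35, -104), (276, 12, -35, -106), (283, 11, -35, -109), (298, 10, -35, -116), (333, 10, -31, -123)]
2 380 [(273, 25, -36, -106), (276, 25, -35, -106), (283, 24, -35, -110), (298, 22, -35, -116), (333, 20, -31, -123)]
2 400 [(276, 30, -35, -105), (279, 30, -35, -107), (286, 29, -35, -110), (301, 26, -35, -117), (336, 25, -29, -122)]
2 450 [(314, 42, -27, -111), (317, 41, -28, -113), (324, 39, -28, -116), (339, 39, -25, -118), (374, 115, 99, -2)]
```

The whole gripper sits about 34–35 mm behind the reported TCP (body begins at about -100, tips at about -34). Body clearance is therefore normal, and contact should come at a TCP z of about 68. Resuming the guarded descent.

Run:
```python
from rig import arm
from h import *
print([arm.ik(gp(0,y,66),ROT) is not None for y in (99,40,0,-40,-80,-95)])
f0=arm.read_ft_force()
hit=False
for z in [90,84,79,75]+list(np.arange(74.2,60,-0.7)):
    arm.servo_line(gp(0,99,z),ROT,max_speed=30)
    f=arm.read_ft_force()-f0
    print(round(z,1),arm.read_tool_pos().round(2)[2],f.round(2))
    if f[2]>3: break
print(arm.read_clock())
```

```text
[True, True, True, True, True, True]
90 89.7 [ 1.35 -0.62 -0.4 ]
84 83.76 [-0.06  0.19 -0.41]
79 78.78 [ 0.07 -0.92 -0.28]
75 74.78 [ 0.32 -0.51 -0.73]
74.2 74.19 [-0.03  1.42 -0.17]
73.5 73.49 [-0.34  0.68 -0.11]
72.8 72.75 [-0.23  0.16 -0.89]
72.1 72.02 [ 0.88  0.18 -0.5 ]
71.4 71.35 [-0.64 -0.95 -1.44]
70.7 70.65 [ 0.59 -0.18 -1.11]
70.0 69.95 [ 0.52 -0.37 -0.9 ]
69.3 69.26 [ 0.34 -0.35 -0.78]
68.6 68.55 [ 0.08  0.38 -0.81]
67.9 67.86 [ 0.66  0.38 -1.36]
67.2 67.36 [0.02 0.7  2.11]
66.5 67.34 [-3.41 -1.49 10.55]
16.2333
```

Contact at TCP z ≈ 67.3. I'll lift to about 1.2 mm above that and sweep along the row, monitoring force.

Run:
```python
from rig import arm
from h import *
z=68.5
arm.servo_line(gp(0,99,z),ROT,max_speed=30); print(arm.read_tool_pos(),arm.read_ft_force())
y=99
while y>-88:
    y=max(y-14,-88)
    arm.servo_line(gp(0,y,z),ROT,max_speed=40)
    f=arm.read_ft_force(); print(y,arm.read_tool_pos().round(2),f.round(1))
    if np.linalg.norm(f)>20: print("STOP");break
arm.wait(.2)
print(arm.read_clock(),arm.read_tool_pos(),arm.read_ft_force())
```

```text
[496.84602683 201.89486876  68.45546986] [ 0.61437041 -0.36701945 -0.20986863]
85 [499.13 187.41  68.47] [-0.2 -0.4  0.2]
71 [501.24 173.9   68.5 ] [0.8 0.2 0.8]
57 [503.5  159.87  68.49] [ 0.4 -0.5  0.2]
43 [505.67 146.23  68.48] [ 0.6 -0.7 -0.7]
29 [507.96 132.07  68.53] [-0.5  1.   0.2]
15 [510.08 118.55  68.49] [ 0.1 -0.6  0.4]
1 [512.32 104.56  68.51] [-0.5  0.2  0.3]
-13 [514.49  90.93  68.5 ] [ 0.5 -0.2  0.8]
-27 [516.71  76.96  68.53] [ 0.8  0.4 -0.3]
-41 [518.84  63.26  68.48] [ 0.1 -0.6 -0.2]
-55 [521.15  49.21  68.52] [-0.   0.7  0.5]
-69 [523.27  35.61  68.49] [-0.5  0.1 -0.4]
-83 [525.45  21.89  68.48] [ 0.6 -0.4 -0.2]
-88 [526.28  16.9   68.51] [ 0.6 -0.7  0.3]
23.4583 [526.23796037  17.34776279  68.49456801] [ 0.01275565 -0.75763277 -0.40731041]
```

Run:
```python
from rig import arm, viewer
from h import *
arm.servo_line(gp(0,-88,220),ROT,max_speed=150)
arm.servo_line(gp(-110,60,260),ROT,max_speed=150)
for n in ("scene","top","wrist"):
    d=viewer.capture(n); cv2.imwrite(f"pics/{n}3.png",d["img"]); np.savez(f"{n}3.npz",**d)
P=cloud(np.load("top3.npz"))
d=np.load("scene3.npz");S=cloud(d)
for X in (P,S):
    q=(X[...,:2]-C); gx=q@xh; gy=q@yh
    for h in (81.5,53.5,25.5,-2.5,-30.5,-58.5):
        m=(abs(gx)<45)&(gy<h)&(gy>h-25)&(X[...,2]<140); zz=X[...,2][m]; print(h,m.sum(),np.percentile(zz,[5,50,95]).round(1) if m.sum() else None)
a=cv2.imread("pics/top3.png")[205:295,225:385];b=cv2.imread("pics/scene3.png")[160:230,230:370]
cv2.imwrite("pics/c3.png",np.vstack([cv2.resize(a,(640,360),interpolation=2),cv2.resize(b,(480,240),interpolation=2).__class__ and cv2.copyMakeBorder(cv2.resize(b,(480,240),interpolation=2),0,0,0,160,0)]))
print(arm.read_clock())
```

```text
81.5 70 [ 99.5 103.6 107.1]
53.5 89 [ 98.8 104.1 108.6]
25.5 268 [ 99.  103.9 108.5]
-2.5 271 [ 99.4 103.8 108. ]
-30.5 268 [100.3 103.9 108. ]
-58.5 273 [ 99.8 103.7 107.8]
81.5 137 [ 99.8 103.  105.4]
53.5 140 [100.2 102.8 106.6]
25.5 136 [ 99.9 102.9 105.4]
-2.5 127 [ 99.6 103.1 105.6]
-30.5 126 [100.4 103.3 105.7]
-58.5 130 [ 99.4 102.6 105.9]
26.175
```

View pics/c3.png

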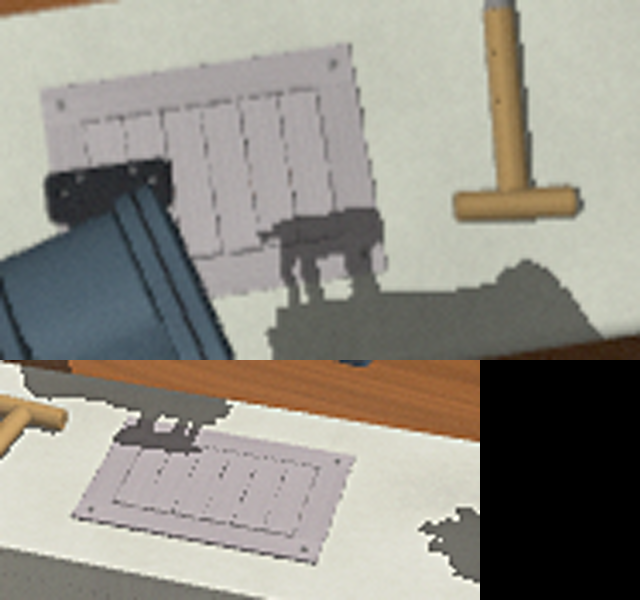

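View pics/scene3.png

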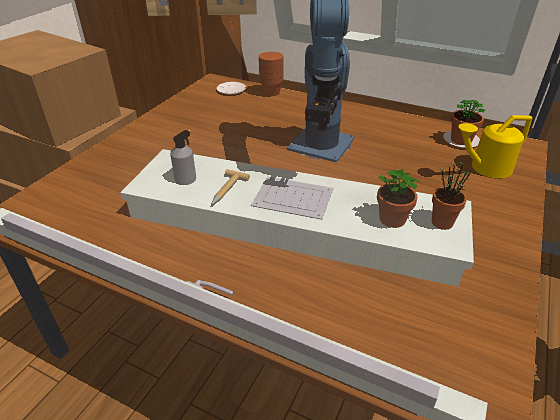

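In the scene picture all six blades lie flat (grille at about (292,197)). The pots, mister and dibber are at the same pixels as before, and the hand is clear. Handing in.

```bash
python3 -c "
from rig import arm
print(arm.read_joint_velocities().round(3)); print(arm.close_job(),arm.read_clock())"
```

```text
[-0.003 -0.001 -0.004 -0.    -0.     0.001  0.001]
the job is handed in; nothing more can be done
the job is handed in; nothing more can be done
```

The grille is closed and the job is handed in, at about 26 s on the robot's clock. `close_job()` gave no verdict, as expected.

- **What I did:** With the fingers closed I touched down on the flange at row_start. The reading there was about 10.5 N, the highest I saw. I then swept about 1.2 mm above the flange from y = +99 to y = -88 mm along the row. Between segments the force stayed at sensor-noise level, about 1 N. Then I lifted the hand away.
- **Last checks:** All six blades look flat in the scene view, and their median depth heights match the flange top (102.6–103.3 mm). The arm partly hid the first two blades in the top view. By eye, the pots, mister and dibber are where they were in the scene view; I did not measure their shift. The hand was clear.
- **What disagreed:** The fingertips really end about 35 mm short of the reported TCP. My first touch-down therefore found nothing at the expected height, and contact came at TCP z ≈ 67.3 mm. The wrist and scene depth images both confirmed the offset, so I set the sweep height from the felt contact.
- **What I could not confirm:** I had no reading of the grasp point, which step 2 is judged on. At the end of the sweep it was about 20 mm from row_end, well inside the 70 mm limit, whether or not the offset applies to it.

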